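Unstack the heat sinks into their assembly nests

ROBOT

A 6-joint arm with a two-finger parallel gripper is mounted at the origin on the work surface. World frame = base frame: x ahead of the robot, y to its left, z up, the work surface at z = 0. Lengths are in mm, angles in rad, forces in N, time in s.
With the tool pointing down it reaches from about 275 to 1000 mm from the base axis. Payload 8.4 kg.
Tool frame: the origin (TCP) lies midway between the tips of the shut fingers; the grasp point (between the pads) lies manip.grasp_offset behind it (manip.grasp_offset is the distance from the TCP to the grasp point, in mm); z points along the fingers, y is the line along which they close (so a half turn about z gives the same grasp; the last joint's range is limited). The gripper opens to 85 mm and grips with 20 to 120 N. Pads are 22 mm wide; open, the fingers measure 114 mm over their backs; the gripper's body (76 mm by 85 mm) begins 54 mm behind the grasp point. The pads swing forward as they close: fully open they stand 13 mm farther back than shut.
Start: joints at [1.338, 0.353, 1.633, -0, 1.155, -0.002], TCP at [142.971, 608.43, 231.281] pointing down, gripper open.
Joint ranges: [-2.63, 2.63], [-0.92, 2.1], [0.06, 2.66], [-1.3, 4.44], [0, 2.69], [-3.02, 3.02]. Speed limits (rad/s): [2.22, 2.22, 2.79, 3.14, 3.14, 3.14].

INTERFACE

Orientations are given as a rotation vector (axis times angle).
In Python, from cell import manip, capture, calibration gives the robot as it stands. Calls block until the motion is done:
- manip.reach(position, orientation): joint-space move of the TCP to a pose.
- manip.move_straight(position, rate=150, rotation=None, f_stop=None): straight line of the TCP; rotation=None keeps the orientation; rate is the mean speed in mm/s. With f_stop (N) it stops when the force on the tool has changed by that much, and returns True; else False.
- manip.movej(angles): joint-space move.
- manip.ungrasp() and manip.grab(): open the fingers fully, or close them until they stop; the grip force is fixed at half the most.
- manip.pause(seconds).
- manip.solve_ik(position, orientation): joint angles nearest the present ones, or None.
- manip.read_state(): the state.
- capture(name): name is "scene" or "side" or "wrist"; returns the picture (480x640x3 uint8, red, green, blue); there is no depth.
- calibration(name): a dict with "vfov" (degrees; the focal length in pixels is half the picture's height over the tangent of half this angle, whatever the lens; pixels are square), "cx", "cy" (the principal point, pixels), "R" (3x3) and "t" (3): a world point X has camera coordinates R X + t. Camera axes: x right, y down, z forward; pixel columns grow to the right and rows downward; lengths in mm; the calibration is good to about 2 mm. The wrist camera is an equidistant fisheye: a pixel r from the principal point sees the ray r / f radians off the axis. A picture is of the moment at which its call begins: read the wrist's pose just before it. calibration takes no time and is no camera call; for the wrist camera it gives the pose at the moment of the call.
A pose or a line that the arm cannot do raises manip.Unreachable and nothing moves.
- manip.sign_off(): hands the job in; it is judged then, once.
The state is a dict: "time": time; "joint_pos": joint angles; "joint_velocities": joint speeds; "joint_torque": joint torques, N m; "position": TCP position; "tool_rot": TCP orientation; "contact_force": force on the tool from outside, world axes, zero at the start; "torque": the same for the moment, N m; "opening": finger opening in mm; "finger_force": force on a finger pad.
Only numpy, scipy, OpenCV 4.12 (cv2) and the standard library are available. Lean on these libraries where they do the work, as an engineer would, in place of code of your own. Each camera call takes 0.05 s, during which the arm holds its last target. There are 200 camera calls.

TASK

Four bare heat sinks stand on the rework bench in two stacks of two. Take the stacks apart, the upper one of each first, never lifting one with another still on it, and set each sink, not dropped, flat and fins up in the nest of its own shape and size. Let go of them all, and leave the flux bottle and the tip cleaner where they stand.

Things in the scene. Friction and masses are not known exactly. Their poses are not given: they have to be found in the camera images.
- broad_sink: Broad square heat sink, 58 x 58 mm, 30 mm high, straight plate fins along its x axis, about 140 g. It starts on the bench with a smaller sink on it. Bare aluminium, solid enough to grip by its sides. Origin: centre of its underside; z up through the fins.
- long_sink: Long heat sink, 84 mm along its x axis, 40 mm along y, 30 mm high, straight plate fins along x, about 130 g. It starts on the bench with a smaller sink on it. Bare aluminium, solid enough to grip by its sides. Origin: centre of its underside; z up through the fins.
- round_sink: Round heat sink, 40 mm diameter, 30 mm high, radial fins round a core, about 70 g. It starts on top of either the broad or the long sink, near its middle. Bare aluminium, solid enough to grip by its sides. Origin: centre of its underside; z up through the fins.
- pin_sink: Small square heat sink, 34 x 34 mm, 30 mm high, five by five pins, about 55 g. It starts on top of the other of the two, near its middle. Bare aluminium, solid enough to grip by its sides. Origin: centre of its underside; z up through the fins.
- broad_nest: Large square nest, inside 70 x 70 mm, outside 78 x 78 mm, sides along its x and y, for the broad square sink. Fixed to the bench; black plastic with a grey 3 mm floor, rim 4 mm wide whose top is 9 mm above the bench, 6 mm of play all round. Origin: centre of its underside, on the bench; the floor is 3 mm above it.
- long_nest: Long nest, inside 96 mm along its x by 52 mm along y, outside 104 x 60 mm, for the long sink. Fixed to the bench; black plastic with a grey 3 mm floor, rim 4 mm wide whose top is 9 mm above the bench, 6 mm of play all round. Origin: centre of its underside, on the bench; the floor is 3 mm above it.
- round_nest: Round nest, inside 52 mm diameter, outside 60 mm, for the round sink. Fixed to the bench; black plastic with a grey 3 mm floor, rim 4 mm wide whose top is 9 mm above the bench, 6 mm of play all round. Origin: centre of its underside, on the bench; the floor is 3 mm above it.
- pin_nest: Small square nest, inside 46 x 46 mm, outside 54 x 54 mm, sides along its x and y, for the small square sink. Fixed to the bench; black plastic with a grey 3 mm floor, rim 4 mm wide whose top is 9 mm above the bench, 6 mm of play all round. Origin: centre of its underside, on the bench; the floor is 3 mm above it.
- flux_bottle: Bystander: loose upright white bottle with a yellow cap, 36 mm diameter, 110 mm high, at the right of the work. Origin: centre of its underside.
- tip_cleaner: Bystander: loose dark round tin, 72 mm diameter, 45 mm high, with brass wool in it, at the left of the work. Origin: centre of its underside.
Not all that is in view belongs to the job. What is shaped like the long_sink but red is not meant.

How it is judged:
By the outcome, as a careful person would: the job done as asked, in the order asked, and still so for the second after the job is handed in, with the robot touching nothing.
It also fails if it takes over 112 s, if anything falls off the work surface, if the arm or the gripper's body presses on something with over 40 N, if the wrist force passes 120 N, or if a joint passes its speed limit or range.

## Working session

There is one attempt and no reset: what is moved stays moved. The work goes in short steps, each a Python script; the robot and the scene stay as the last script left them, time stands still between calls to the robot, and variables do not carry over. Pictures are saved under pics/ and viewed, at most 14 in all, crops included, and the job is handed in when it is done.

```bash
ls; mkdir -p pics
python3 - <<'E'
from cell import manip, capture, calibration
import cv2,numpy as np
for n in("scene","side","wrist"):
    cv2.imwrite(f"pics/{n}0.png",capture(n)[:,:,::-1])
    c=calibration(n);print(n,c["vfov"],c["cx"],c["cy"],np.round(-np.array(c["R"]).T@c["t"],1),np.round(c["R"],3).tolist())
s=manip.read_state();print(s["time"],s["position"],s["tool_rot"],s["opening"],manip.grasp_offset)
E
```

```text
pics
scene 44.65124391697459 319.82133763163245 251.04703606280344 [1230.4 -707.6  857.4] [[0.675, 0.737, 0.022], [0.463, -0.401, -0.791], [-0.574, 0.544, -0.612]]
side 47.85485652668006 318.99108248113413 243.27736526839618 [ -76.9 -768.3  611.3] [[0.822, -0.57, 0.005], [-0.274, -0.404, -0.873], [0.499, 0.716, -0.488]]
wrist 65.70646984690485 320.003916258208 237.0259184530911 [ 73.9 623.6 372.3] [[0.227, 0.974, -0.0], [0.936, -0.219, 0.276], [0.269, -0.063, -0.961]]
0.15 [142.89362908 608.09155854 230.73128133] [-3.61745623e-01 -3.12058603e+00  1.59285909e-03] 85.26439693708961 18.700000000000003
```

View pics/scene0.png

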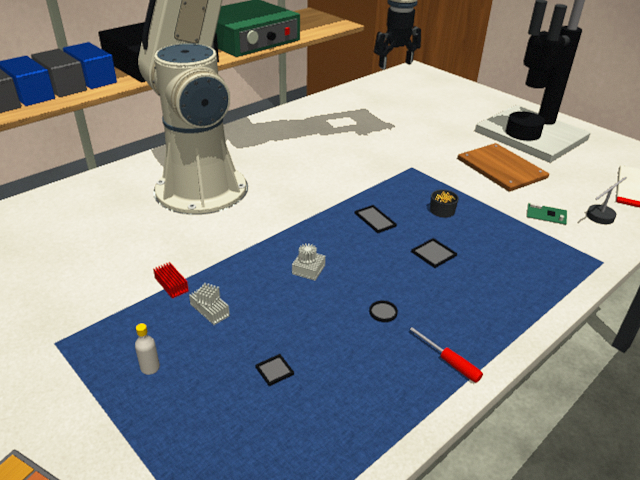

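View pics/side0.png

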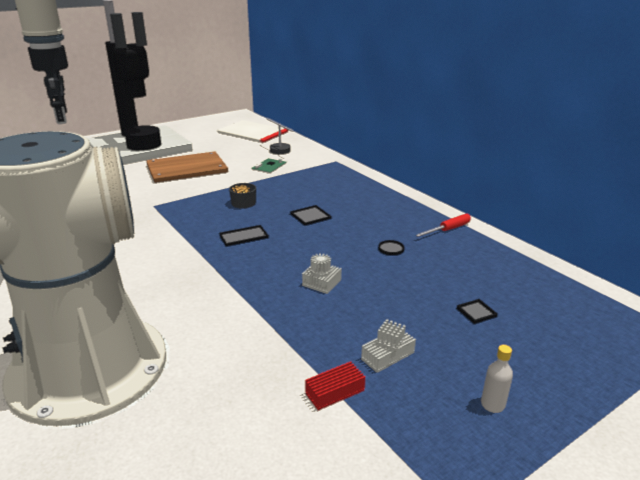

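The scene view shows the round-on-broad stack at (308,262) and the pin-on-long stack at (210,302). The red look-alike is at (170,280). The nests are long (375,218), broad (434,252), round (383,311) and pin (275,370), with the bottle at (147,350) and the tin at (443,203). The side view agrees: stacks at (321,272) and (389,345), red one at (335,385).

The long-sink candidates are the grey one under the pin sink (scene 210,302) and the red one (170,280). The grey one fits, since it is bare aluminium with a smaller sink on it. I'll confirm this in an enlarged wrist crop.

```bash
cat > h.py <<'E'
from cell import manip, capture, calibration
import cv2, numpy as np
from scipy.spatial.transform import Rotation as Ro
def ray(n,uv,c=None):
    c=c or calibration(n); f=240/np.tan(np.radians(c["vfov"]/2))
    d=(np.atleast_2d(uv).astype(float)-[c["cx"],c["cy"]])/f
    if n=="wrist":
        r=np.linalg.norm(d,axis=1,keepdims=True)+1e-9
        v=np.hstack([d/r*np.sin(r),np.cos(r)])
    else: v=np.hstack([d,np.ones((len(d),1))])
    R=np.array(c["R"]); return -R.T@np.array(c["t"]), v@R
def plane(n,uv,z,c=None):
    o,v=ray(n,uv,c); return (o+v*((z-o[2])/v[:,2:]))[:,:2]
def down(yaw):  # tool z down, tool y axis at angle yaw from world x
    y=np.array([np.cos(yaw),np.sin(yaw),0]); z=np.array([0,0,-1.]); x=np.cross(y,z)
    return Ro.from_matrix(np.array([x,y,z]).T).as_rotvec()
def best(p,yaw):  # of the two equal grasps, the one with least last-joint travel
    q0=np.array(manip.read_state()["joint_pos"]); o=[]
    for k in(0,np.pi,-np.pi):
        r=down(yaw+k); q=manip.solve_ik(list(p),list(r))
        if q is not None:o.append((np.abs(np.array(q)-q0).max(),tuple(r)))
    return list(min(o)[1])
E
python3 - <<'E'
from h import *
for nm,s,d,z in [("A",(308,265),(321,275),30),("B",(210,302),(389,348),30),("longn",(375,218),(244,235),5),("broadn",(434,252),(310,214),5),("roundn",(383,311),(391,247),5),("pinn",(275,370),(477,311),5),("bottle",(148,372),(495,408),0),("tin",(443,213),(243,204),0),("red",(172,283),(335,387),20)]:
    print(nm,plane("scene",s,z).round(),plane("side",d,z).round())
s=manip.read_state();M=Ro.from_rotvec(s["tool_rot"]).as_matrix();c=calibration("wrist")
print("cam in tool",M.T@(-np.array(c["R"]).T@c["t"]-s["position"]), (np.array(c["R"])@M).round(3))
E
```

```text
A [[474. -26.]] [[448. -24.]]
B [[ 432. -260.]] [[ 413. -268.]]
longn [[421. 252.]] [[420. 254.]]
broadn [[612. 255.]] [[612. 260.]]
roundn [[670.  12.]] [[669.  15.]]
pinn [[ 645. -261.]] [[ 641. -260.]]
bottle [[ 488. -440.]] [[ 479. -437.]]
tin [[518. 412.]] [[504. 418.]]
red [[ 318. -282.]] [[ 294. -282.]]
cam in tool [  70.73169437   -0.87103145 -141.60265923] [[ 0.001  1.    -0.001]
 [-0.961  0.001 -0.276]
 [-0.276  0.001  0.961]]
```

Run:
```python
from h import *
import pickle
for i,p in enumerate([(440,200,330),(430,-190,330)]):
    manip.reach(list(p),list(down(np.pi/2)));manip.pause(.2)
    c=calibration("wrist");im=capture("wrist")
    pickle.dump((c,im),open(f"v{i}.pkl","wb"));cv2.imwrite(f"pics/v{i}.png",im[:,:,::-1])
print(manip.read_state()["time"])
```

```text
3.9667
```

View pics/v0.png

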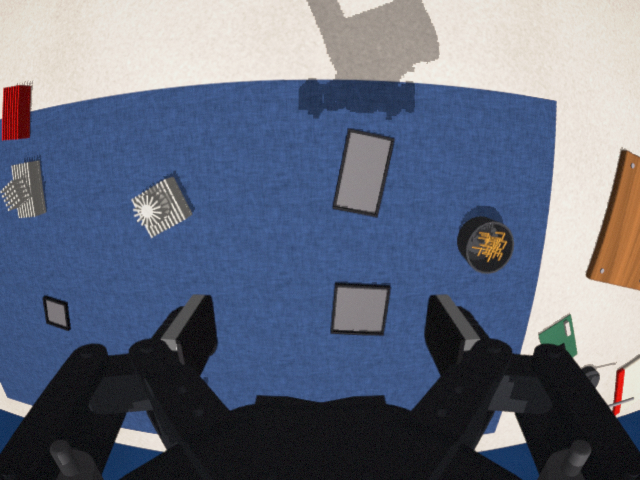

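View pics/v1.png

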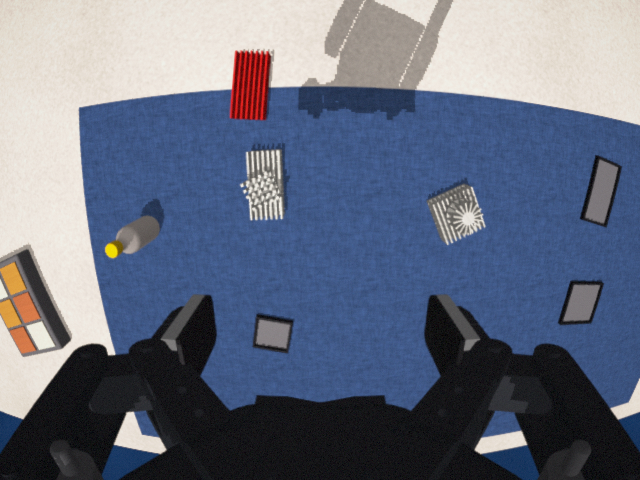

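v0: long nest at (363,172), broad nest at (360,309), tin at (485,245). v1: pin-on-long stack at (265,185), red one at (250,85) with nothing on it, round-on-broad stack at (458,213), pin nest at (273,333). Next I take nadir close-ups of both stacks and the round nest.

Run:
```python
from h import *
import pickle
cr=[]
for i,p in [(2,(735,15,230)),(3,(525,-25,230)),(4,(492,-265,230))]:
    manip.reach(list(p),list(down(np.pi/2)));manip.pause(.2)
    c=calibration("wrist");im=capture("wrist")
    pickle.dump((c,im),open(f"v{i}.pkl","wb"))
    if i>2: cr.append(cv2.resize(im[60:230,220:420],None,fx=2,fy=2,interpolation=cv2.INTER_CUBIC)); cr[-1]=cv2.resize(im[40:240,220:420],(400,400),interpolation=cv2.INTER_CUBIC)
cv2.imwrite("pics/crops.png",np.hstack(cr)[:,:,::-1])
print(manip.read_state()["time"])
# nests
def floor(v,z,roi):
    c,im=pickle.load(open(f"v{v}.pkl","rb"))
    hsv=cv2.cvtColor(im,cv2.COLOR_RGB2HSV)
    m=((hsv[...,1]<60)&(hsv[...,2]>70)&(hsv[...,2]<190)).astype(np.uint8)
    k=np.zeros_like(m);x,y,r=roi;k[y-r:y+r,x-r:x+r]=m[y-r:y+r,x-r:x+r]
    ct=max(cv2.findContours(k,cv2.RETR_EXTERNAL,cv2.CHAIN_APPROX_NONE)[0],key=cv2.contourArea)[:,0]
    return plane("wrist",ct,z,c)
c2=pickle.load(open("v2.pkl","rb"))[0]
for nm,v,roi in [("long",0,(363,172,48)),("broad",0,(360,309,48)),("pin",1,(273,333,30)),("round",2,(320,130,60))]:
    P=floor(v,3,roi)
    print(nm,cv2.minAreaRect(P.astype(np.float32)) if nm!="round" else cv2.minEnclosingCircle(P.astype(np.float32)))
```

```text
7.9583
long ((418.4917907714844, 254.51071166992188), (52.65011215209961, 96.64134216308594), 79.3871841430664)
broad ((610.1306762695312, 256.5657653808594), (71.01050567626953, 68.7047348022461), 86.38648223876953)
pin ((641.6771850585938, -258.3573303222656), (47.48116683959961, 43.840179443359375), 80.89425659179688)
round ((668.0654907226562, 14.332235336303711), 25.629152297973633)
```

View pics/crops.png

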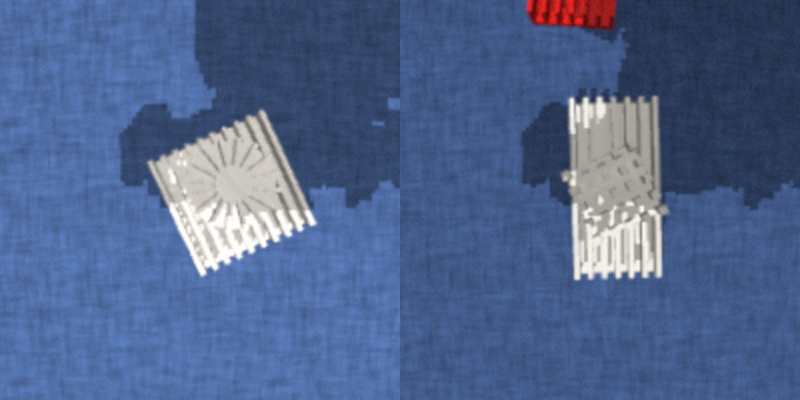

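The crop confirms it: the left panel is the round sink (hub near crop 235,184) on the grey broad sink. The right panel is the pin sink (centre near crop 614,193) on the grey long sink. The red one above it stands alone and is not meant. I need the pin sink's yaw, so I'm enlarging it in other views.

Run:
```python
from h import *
import pickle
v1=pickle.load(open("v1.pkl","rb"))[1];v4=pickle.load(open("v4.pkl","rb"))[1]
sc=cv2.imread("pics/scene0.png")[:,:,::-1]; sd=cv2.imread("pics/side0.png")[:,:,::-1]
Z=lambda im,x,y,r,s:cv2.resize(im[y-r:y+r,x-r:x+r],(s,s),interpolation=cv2.INTER_CUBIC)
g=np.vstack([np.hstack([Z(v4,328,136,30,300),Z(v1,265,185,40,300)]),np.hstack([Z(sc,208,298,30,300),Z(sd,390,338,30,300)])])
cv2.imwrite("pics/pin.png",g[:,:,::-1])
for v,z,x0,y0 in((3,30,337,132),(4,30,328,136)):
    c,im=pickle.load(open(f"v{v}.pkl","rb")); h=cv2.cvtColor(im,cv2.COLOR_RGB2HSV)
    m=((h[...,1]<70)&(h[...,2]>60)).astype(np.uint8);k=m*0;k[y0-58:y0+60,x0-60:x0+60]=m[y0-58:y0+60,x0-60:x0+60]
    if v==4: k=cv2.morphologyEx(k,cv2.MORPH_OPEN,np.ones((1,1)))
    ct=max(cv2.findContours(cv2.morphologyEx(k,cv2.MORPH_CLOSE,np.ones((5,5))),cv2.RETR_EXTERNAL,cv2.CHAIN_APPROX_NONE)[0],key=cv2.contourArea)[:,0]
    print(v,cv2.minAreaRect(plane("wrist",ct,z,c).astype(np.float32)),[plane("wrist",(x,y),60,c).round(1).tolist() for x,y in((337.5,132),(327,136.5))])
```

```text
3 ((457.900390625, -10.940631866455078), (58.80913543701172, 59.44914245605469), 25.376636505126953) [[[454.5, -10.8]], [[458.3, -19.5]]]
4 ((421.8788757324219, -258.0159912109375), (86.28119659423828, 47.33802795410156), 6.050538063049316) [[[420.6, -249.7]], [[424.5, -258.4]]]
```

View pics/pin.png

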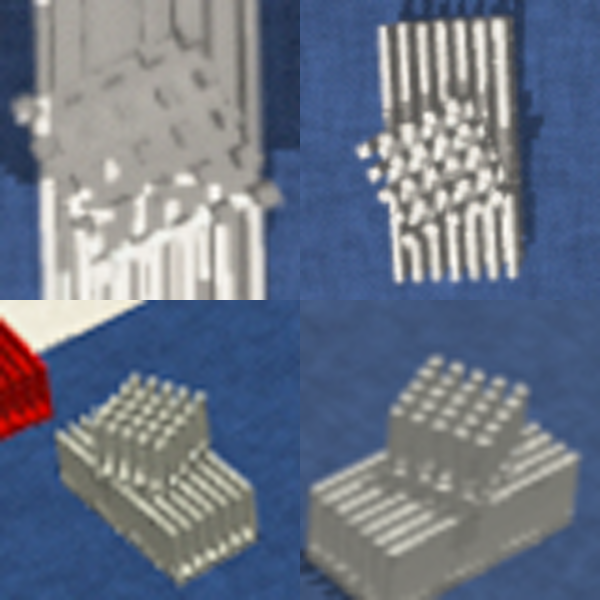

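The pin tops show clearly in the side crop. The corners are back (387,320), right (404,325.6), front (397.4,336) and left (379.6,330), and in v4 the outermost pins are at (302.4,127.6) and (352,145).

Run:
```python
from h import *
import pickle
P=plane("side",[(387,320),(404,325.6),(397.4,336),(379.6,330)],60);print(P.round(1),P.mean(0))
for i in range(4):
    d=P[(i+1)%4]-P[i];print(np.linalg.norm(d),np.degrees(np.arctan2(d[1],d[0]))%90)
S=plane("scene",np.array([(135,378),(200,398),(158,450),(100,425)])/5+[178,208],60);print(S.round(1),S.mean(0))
for i in range(4):
    d=S[(i+1)%4]-S[i];print(np.linalg.norm(d),np.degrees(np.arctan2(d[1],d[0]))%90)
c=pickle.load(open("v4.pkl","rb"))[0];W=plane("wrist",[(302.4,127.6),(352,145)],60,c);d=W[1]-W[0];print(W,W.mean(0),np.linalg.norm(d),np.degrees(np.arctan2(d[1],d[0])+np.pi/4)%90)
```

```text
[[ 432.  -238.5]
 [ 445.2 -265.7]
 [ 418.1 -279.7]
 [ 404.5 -251.9]] [ 424.93866146 -258.93965195]
30.241329971113792 25.816911225982608
30.471871154453467 27.35575321078693
30.966817054376023 26.050305720737683
30.5871661381102 25.991269917084715
[[ 407.6 -252.2]
 [ 435.5 -239.2]
 [ 450.6 -270. ]
 [ 422.7 -279.1]] [ 429.11908565 -260.13362955]
30.788441242616212 24.966847110192006
34.22945687462924 26.175162759587607
29.373752699607255 18.15448528986252
30.826820115733547 29.32747743312018
[[ 417.04533168 -278.78444897]
 [ 431.38834157 -237.54099323]] [ 424.21683663 -258.1627211 ] 43.66628646857482 25.82413972227326
```

Pin sink: (424.5,-258.5), yaw 26°. Round sink: about (455,-11). Now moving the two upper sinks.

```bash
cat >> h.py <<'E'
import pickle
def fmt(s): return round(s["time"],1),np.round(s["position"],1).tolist(),round(s["opening"],1),np.round(s["contact_force"],1).tolist()
def pick(xy,yaw,ztcp,zlift):
    r=best((*xy,ztcp+70),yaw)
    manip.reach([*xy,ztcp+70],r)
    hit=manip.move_straight([*xy,ztcp],rate=100,f_stop=15)
    if hit: print("HIT",fmt(manip.read_state())); raise SystemExit
    manip.grab(); print("grip",fmt(manip.read_state()))
    manip.move_straight([*xy,zlift],rate=150); s=manip.read_state(); print("lift",fmt(s),s["finger_force"])
def place(xy,yaw,ztcp):
    r=best((*xy,ztcp+60),yaw)
    manip.reach([*xy,ztcp+60],r)
    manip.move_straight([*xy,ztcp+6],rate=120)
    hit=manip.move_straight([*xy,ztcp-2.5],rate=15,f_stop=4); print("down",hit,fmt(manip.read_state()),"expect",ztcp)
    manip.ungrasp(); manip.pause(.1)
    manip.move_straight([*xy,ztcp+80],rate=150)
def look(xy,name,z=230):
    manip.reach([xy[0]+70,xy[1],z],list(down(np.pi/2)));manip.pause(.2)
    c=calibration("wrist");im=capture("wrist");pickle.dump((c,im),open(name+".pkl","wb"))
    return c,im
def outline(c,im,xy,z,R=60):
    h=cv2.cvtColor(im,cv2.COLOR_RGB2HSV);m=((h[...,1]<70)&(h[...,2]>60)).astype(np.uint8)
    g=np.array([[x,y] for y in range(480) for x in range(640)]);P=plane("wrist",g,z,c)
    m*=(np.linalg.norm(P-xy,axis=1)<R).reshape(480,640).astype(np.uint8)
    ct=max(cv2.findContours(cv2.morphologyEx(m,cv2.MORPH_CLOSE,np.ones((5,5))),cv2.RETR_EXTERNAL,cv2.CHAIN_APPROX_NONE)[0],key=cv2.contourArea)[:,0]
    return cv2.minAreaRect(plane("wrist",ct,z,c).astype(np.float32))
E
python3 - <<'E'
from h import *
d=np.radians
pick((424.5,-258.5),d(116),36,150)
place((641,-258.4),d(80.9),36-30+3)
c,im=look((422,-258),"l1");print("long",outline(c,im,(422,-258),30))
pick((454.7,-10.9),d(25+90),36,150)
place((668,14.3),d(90),9)
c,im2=look((458,-11),"b1");print("broad",outline(c,im2,(458,-11),30,55))
sc=capture("scene")
cv2.imwrite("pics/mid.png",np.hstack([cv2.resize(im[40:240,220:420],(390,390)),cv2.resize(sc[190:400,190:470],(390,292)) if 0 else cv2.resize(sc[200:400,200:460],(400,390))])[:,:,::-1])
print(fmt(manip.read_state()))
E
```

```text
grip (10.0, [424.8, -258.7, 36.5], 33.0, [-0.6, -0.0, 6.2])
lift (10.9, [423.9, -258.2, 149.2], 33.0, [-0.3, -0.1, -1.0]) 59.513593912124634
down True (12.8, [641.4, -258.5, 9.6], 32.9, [-1.1, 1.0, 5.9]) expect 9
long ((421.66632080078125, -257.23297119140625), (84.75373077392578, 41.40906524658203), 1.6317816972732544)
grip (17.7, [455.0, -10.9, 36.7], 38.1, [-1.7, -0.3, 8.7])
lift (18.6, [454.1, -10.9, 149.3], 38.4, [-0.0, 0.0, -0.2]) 60.179253816604614
down True (20.6, [668.4, 14.3, 9.8], 38.4, [-0.5, -0.3, 5.2]) expect 9
broad ((457.8721923828125, -10.918861389160156), (58.928016662597656, 59.087223052978516), 25.109880447387695)
(23.0, [528.2, -10.9, 229.0], 85.0, [0.9, -0.6, 0.2])
```

View pics/mid.png

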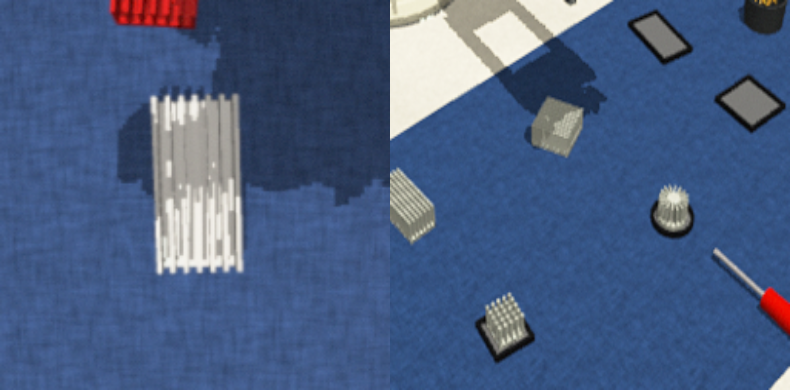

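The pin sink stands in its nest (crop 503,330), the round sink in its own (672,212), and the lower sinks have not moved. Now the broad and long sinks.

Run:
```python
from h import *
d=np.radians
pick((457.9,-10.9),d(115.1),3,140)
place((609.5,256.5),d(86.4),6)
pick((421.7,-257.3),d(91.6),5.5,140)
place((418.5,254.5),d(79.4),8.5)
manip.reach([440,100,330],list(down(np.pi/2)));manip.pause(.2)
w=capture("wrist");sc=capture("scene")
cv2.imwrite("pics/end.png",np.hstack([cv2.resize(w[100:360,250:510],(400,400)),cv2.resize(sc[190:400,240:470],(400,400))])[:,:,::-1])
cv2.imwrite("pics/end2.png",capture("side")[:,:,::-1])
print(fmt(manip.read_state()))
```

```text
grip (25.0, [458.4, -10.9, 3.8], 57.0, [-1.7, 0.3, 8.5])
lift (26.1, [457.3, -10.9, 139.3], 56.6, [-0.1, 0.6, -0.6]) 63.885236978530884
down True (28.3, [609.9, 256.7, 6.9], 56.7, [-0.9, -0.1, 5.3]) expect 6
grip (32.8, [422.0, -257.5, 6.1], 38.9, [-0.7, 0.7, 6.9])
lift (33.8, [421.2, -257.0, 139.2], 38.7, [-0.5, 0.4, -1.3]) 60.31397223472595
down True (36.8, [418.9, 254.8, 9.1], 39.0, [-0.4, 0.1, 5.9]) expect 8.5
(39.5, [439.8, 100.3, 329.4], 85.5, [-0.2, 0.4, -0.3])
```

View pics/end.png

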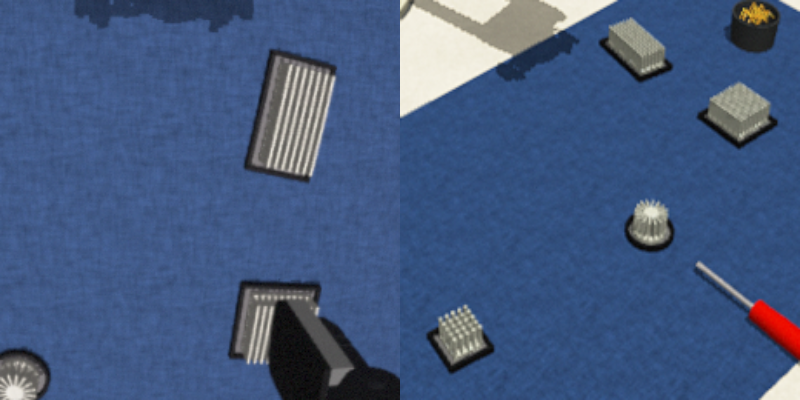

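View pics/end2.png

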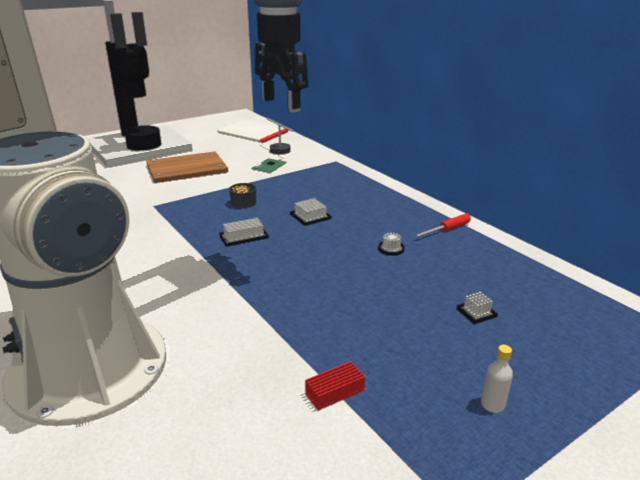

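All four sinks sit level in their own nests: long (244,231), broad (310,211), round (391,242), pin (478,305) in the side view. The bottle and tin have not moved, and the arm is clear.

```bash
python3 -c "
from cell import manip
print(manip.sign_off())"
```

```text
the job is handed in; nothing more can be done
None
```

The job is handed in: I unstacked both stacks, upper sink first, and set all four sinks flat, fins up, in their matching nests in about 40 s of robot time; the flux bottle, tip cleaner and red sink were left where they stood.

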